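Weigh the bath-salt jar on the spring scale

ROBOT

A 6-joint arm with a two-finger parallel gripper is mounted at the origin on the work surface. World frame = base frame: x ahead of the robot, y to its left, z up, the work surface at z = 0. Lengths are in m, angles in rad, forces in N, time in s.
With the tool pointing down it reaches from about 0.35 to 0.725 m from the base axis. Payload 6 kg.
Tool frame: the origin (TCP) lies at the very end of the fingers, on their centre line; the grasp point (between the pads) lies 19 mm behind it (robot.pinch_z is the distance from the TCP to the grasp point, in m); z points along the fingers, y is the line along which they close (so a half turn about z gives the same grasp; the last joint's range is limited). The gripper opens to 85 mm and grips with 20 to 120 N. Pads are 22 mm wide; open, the fingers measure 114 mm over their backs; the gripper's body (76 mm by 85 mm) begins 54 mm behind the grasp point. The pads swing forward as they close: fully open they stand 13 mm farther back than shut.
Start: joints at [1.653, 0.04, 0.085, 0, -1.615, -0.334], TCP at [0.149, 0.581, 0.231] pointing down, gripper open.
Joint ranges: [-2.56, 2.56], [-1.29, 2.01], [-1.08, 1.49], [-3.29, 1.98], [-2.81, -0.18], [-2.99, 2.99]. Speed limits (rad/s): [2.57, 2.57, 3.01, 3.14, 3.14, 3.14].

INTERFACE

Orientations are given as a unit quaternion [x, y, z, w].
In Python, from station import telemetry, imaging, ticket, robot gives the robot as it stands. The module is installed in compiled form; this text tells all that it offers.
- The arm moves only by the shell command python3 -m pendant 'ROWS' [FORCE]. ROWS is JSON, a list of rows, each a list of 7 numbers: the shift along the tool's x, y, z normalised to -1 to 1, where 1 is 1000 mm, then the turn, a rotation vector about the tool's x, y, z normalised to -1 to 1, where 1 is 90 degrees, then the opening, from 0 (shut) to 1 (fully open). In form: [[x, y, z, wx, wy, wz, jaw], ...]. A call has 1 to 20 rows; each row is the pose to reach, as a shift and turn from the pose commanded when the call began, along the tool's axes at that moment; what a row does not reach only later rows make up. A row lasts 1/12 s, in which the tool goes at most 41.7 mm and 7.16 degrees, less where a joint would pass 70% of its speed; a pose out of reach is approached as far as the arm can. A call with a number of a shift or a turn outside -1 to 1 is refused whole. A call with a gripper value outside its range is refused whole. The fingers move at their own pace and stop on an object; FORCE is the grip in N (left out, the last holds). Time passes only in rows, so rows that repeat a pose let the fingers close. It gives the time, the measured TCP pose, the force, the opening and the grip force at its end, in the units of the state.
- telemetry.observe(): the state, without advancing time (a new reading comes with each control period).
- imaging.get_image(name): name is "side" or "top"; returns a dict with "img" (400x640x3 uint8, red, green, blue), "fov_y" (degrees; the focal length in pixels is half the picture's height over the tangent of half this angle, whatever the lens; pixels are square), "cx", "cy" (the principal point, pixels), "rvec" (rotation vector, rad) and "tvec" (3), from world to camera coordinates, as OpenCV has them. Camera axes: x right, y down, z forward; pixel columns grow to the right and rows downward; lengths in m; the calibration is good to about 2 mm. A picture is of the moment at which its call begins. There is no depth.
- ticket.job_done(): hands the job in; it is judged then, once.
The state is a dict: "time_s": time; "joints": joint angles; "qvel": joint speeds; "tau": joint torques, N m; "tool_pos": TCP position; "ee_rot": TCP orientation; "ft_force": force on the tool from outside, world axes, zero at the start; "torque": the same for the moment, N m; "grip_width": opening from 0.0 (shut) to 1.0 (fully open); "grasp_force": force on a finger pad.
Only numpy, scipy, OpenCV 4.12 (cv2) and the standard library are available. Lean on these libraries where they do the work, as an engineer would, in place of code of your own. Each camera call takes 0.05 s, during which the arm holds its last target. There are 200 camera calls.

TASK

Weigh the jar of bath salts: first lift the steel lota off the spring scale and stand it upright, wholly on the round cork coaster. Then take the capped jar out of the slanted green drainer and set it gently down upright in the centre of the scale's pan, never knocking the pan down to its stop, and let go; when it has settled, push the scale's red hold lever fully over, away from the robot, so that the reading stays. Leave the jar on the pan and the lota on the coaster, and do not disturb the heart-shaped soap dish, the comb or the soap dispenser.

Things in the scene. Friction and masses are not known exactly. Their poses are not given: they have to be found in the camera images.
- scale: Blue mechanical spring scale, fixed. Base 150 x 150 x 40 mm; a round white dial with red needle slopes from its -x side (the side towards the robot); a block with the hold lever stands at its +y side. Origin: centre of the base's underside on the work surface; x points away from the robot at yaw 0, z up.
- pan_top (a point): Centre of the upper face of the scale's flat round steel pan (130 mm diameter, 6 mm thick, no rim, a thin painted red ring of 72 mm diameter round its centre); 70 mm above the work surface when empty, 10 mm from the scale's origin along its x; it moves with the pan. z up.
- pan (a joint): How far the sprung pan is pressed down, m: 0 empty, 0.020 at its stop; about 300 N/m (the lota presses it about 6 mm, the jar 8 to 13 mm).
- hold (a joint): Angle of the hold lever, rad: near 0 it leans towards the robot (-x of the scale), 1.0 fully over away from the robot (+x of the scale). It turns about the scale's y axis and stays where it is left.
- hold_tip (a point): Centre of the red ball (26 mm diameter) at the end of the hold lever, a 10 mm steel rod 60 mm long. The pivot is at (0, 114, 42) mm in the scale's frame; the lever stands 0.5 rad either side of upright at its ends.
- lota: Small open stainless lota, 80 mm high, base 52 mm, belly 80 mm diameter at 28 mm height, neck 52 mm at 61 mm height, upright rim band 62 mm outside diameter from 69 to 80 mm height, wall 3 mm, 0.2 kg. Origin: centre of its underside; z points up to its mouth. It starts upright on the pan.
- coaster: Round cork coaster, fixed, 130 mm diameter, 6 mm thick. Origin: centre of its underside on the work surface.
- drainer: Green plastic slanted drainer, fixed, footprint 150 x 80 mm, about 93 mm high, that holds the jar leaning 0.5 rad (29 degrees) from upright towards its own -x (its yaw starts near -90 degrees, so the cap leans roughly to the robot's left, +y). A 34 mm wide back rest runs under the jar; 5 mm cheeks hold the lowest 22 mm of the jar on both y sides. Origin: on the work surface; z up.
- drainer_seat (a point): Where the centre of the jar's underside rests in the drainer, 36 mm above the drainer's origin.
- jar: Glass jar with aluminium twist cap, a plain cylinder 58 mm in diameter and 95 mm tall (the cap is the top 20 mm, as wide as the glass), pale bath salts inside, about 0.26 to 0.40 kg. Origin: centre of its underside; z along its axis to the cap.
- jar_top (a point): Centre of the top of the jar's cap, 95 mm from the jar's origin along its z.
- soap_dish: Pink heart-shaped soap dish with a bar of soap on it, 102 mm wide, 94 mm long, 34 mm high, loose; leave alone. Origin: near its middle, on the underside.
- comb: Black plastic comb, 30 x 170 x 6 mm, long along its y, lying loose; leave alone. Origin: centre of its underside.
- dispenser: White soap dispenser with black push lever on its -x face, 82 x 85 x 125 mm, fixed; leave alone. Origin: centre of its underside.
There are look-alikes about, which are no part of the job. What is shaped like the jar but yellow is not meant. Of the things shaped like the coaster, the cork one is meant.

How it is judged:
On the way, in this order (a step that is already met when the one before it is completed fails the run):
1. the lota stands upright, released, wholly on the coaster (horizontal distance between lota and coaster below 0.039 m and z of lota in the frame of coaster below 0.01 m and angle between lota's own z axis and vertical below 0.1 rad and contact force between lota and the fingers below 0.1 N), for 0.3 s.
2. the jar is lifted out of the drainer by the gripper (distance between jar and drainer_seat above 0.08 m and contact force between jar and the fingers above 1 N), for 0.2 s.
3. the jar stands upright, released and settled, within 12 mm of the pan's centre (horizontal distance between jar and pan_top below 0.012 m and z of jar in the frame of pan_top between -0.004 and 0.004 m and angle between jar's own z axis and vertical below 0.1 rad and value of joint pan above 0.005 m and contact force between jar and the fingers below 0.1 N and linear speed of jar below 0.02 m/s), for 0.4 s.
4. the hold lever is pushed fully over (past 0.85 rad) (value of joint hold above 0.85 rad), for 0.2 s.
At the end, for the whole second after the job is handed in: The jar stands upright (within 0.1 rad) and at rest on the pan, within 12 mm of its centre, pressing it down more than 5 mm; the hold lever is past 0.85 rad; the lota stands upright (within 0.1 rad) and at rest on the coaster, its centre within 39 mm of the coaster's centre (horizontal distance between jar and pan_top below 0.012 m and z of jar in the frame of pan_top between -0.004 and 0.004 m and angle between each of jar, lota's own z axis and vertical below 0.1 rad and value of joint pan above 0.005 m and linear speed of each of jar, lota below 0.02 m/s and value of joint hold above 0.85 rad and horizontal distance between lota and coaster below 0.039 m and z of lota in the frame of coaster below 0.01 m); the robot touches nothing.
It fails at once if the pan is knocked or pushed down to its stop (beyond 18.5 mm) (value of joint pan above 0.0185 m).
It fails at once if the pan is struck hard: pressed down faster than 0.35 m/s (the jar dropped on it) (velocity of joint pan above 0.35 m/s).
It fails at once if the soap dish is moved more than 20 mm (distance of soap_dish from where it was at the start of the episode above 0.02 m).
It fails at once if the comb is moved more than 20 mm (distance of comb from where it was at the start of the episode above 0.02 m).
It fails at once if the soap dispenser is pushed with more than 3 N (contact force between dispenser and anything else above 3 N).
It also fails if it takes over 61 s, if anything falls off the work surface, if the arm or the gripper's body presses on something with over 40 N, if the wrist force passes 120 N, or if a joint passes its speed limit or range.

## Working session

There is one attempt and no reset: what is moved stays moved. The work goes in short steps, Python scripts to look and compute and a shell command to move; the robot and the scene stay as the last step left them, time stands still between calls to the robot, and variables do not carry over. Pictures are saved under pics/ and viewed, at most 10 in all, crops included, and the job is handed in when it is done.

```bash
mkdir -p pics
cat > h.py <<'E'
import numpy as np, cv2
from scipy.spatial.transform import Rotation as R
from station import telemetry, imaging, ticket, robot
def shot(n):
    d=imaging.get_image(n); d['f']=200/np.tan(np.radians(d['fov_y'])/2)
    d['R']=R.from_rotvec(np.ravel(d['rvec'])).as_matrix(); d['t']=np.ravel(d['tvec']); return d
def save(d,p): cv2.imwrite('pics/'+p+'.png',cv2.cvtColor(d['img'],cv2.COLOR_RGB2BGR))
def ray(d,u,v):
    return -d['R'].T@d['t'], d['R'].T@np.array([(u-d['cx'])/d['f'],(v-d['cy'])/d['f'],1])
def onz(d,u,v,z):
    o,r=ray(d,u,v); return o+r*(z-o[2])/r[2]
def proj(d,p):
    c=d['R']@np.array(p)+d['t']; return d['f']*c[:2]/c[2]+[d['cx'],d['cy']]
def tri(d1,p1,d2,p2):
    A=[];b=[]
    for d,p in((d1,p1),(d2,p2)):
        o,r=ray(d,*p); r/=np.linalg.norm(r); M=np.eye(3)-np.outer(r,r); A.append(M);b.append(M@o)
    return np.linalg.lstsq(np.vstack(A),np.hstack(b),rcond=None)[0]
E
python3 - <<'E'
from h import *
for n in('side','top'):
    d=shot(n); save(d,n+'0'); np.save(n+'0.npy',d,allow_pickle=True)
    print(n,d['f'],d['cx'],d['cy'],-d['R'].T@d['t'],d['R'][2])
s=telemetry.observe();print(s,robot.pinch_z)
E
```

```text
side 486.75466937907686 319.34076691521665 193.47882830084464 [ 0.44087629 -0.84183938  0.64336567] [ 0.12849624  0.83124482 -0.54085188]
top 420.4827487684485 313.42111894138225 203.90516274463474 [0.43396159 0.00305872 1.1242731 ] [ 0.14988932 -0.00486106 -0.98869083]
{'time_s': 0.1, 'joints': array([ 1.65270159e+00,  4.07450507e-02,  8.39137401e-02, -3.93097058e-04,
       -1.61547836e+00, -3.33694547e-01]), 'qvel': array([-0.0006479 , -0.00280332,  0.00258147,  0.00315729, -0.00151619,
       -0.00092001]), 'tau': array([-5.36355976e-03, -3.69341755e+01,  3.48279905e+01,  6.95149720e+00,
       -4.50513937e-03,  2.74789727e-06]), 'tool_pos': array([0.14934542, 0.58081987, 0.23038717]), 'ee_rot': array([ 9.92086512e-01, -1.25553744e-01, -3.60271222e-05,  7.80905978e-04]), 'ft_force': array([0.25636601, 0.15031273, 0.11717638]), 'torque': array([-0.01900544, -0.02669642, -0.03279   ]), 'grasp_force': 0.0, 'grip_width': 1.0004131147341606} 0.0187
```

View pics/top0.png

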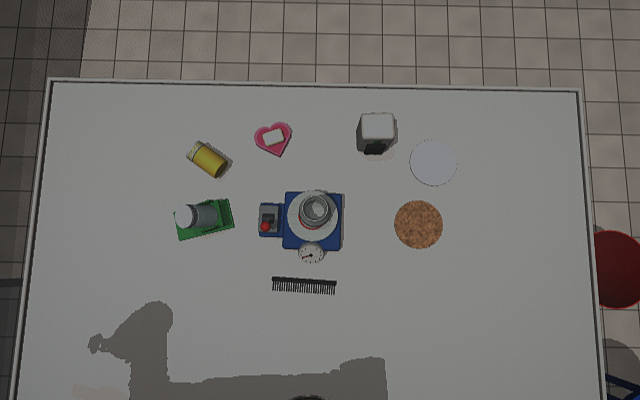

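View pics/side0.png

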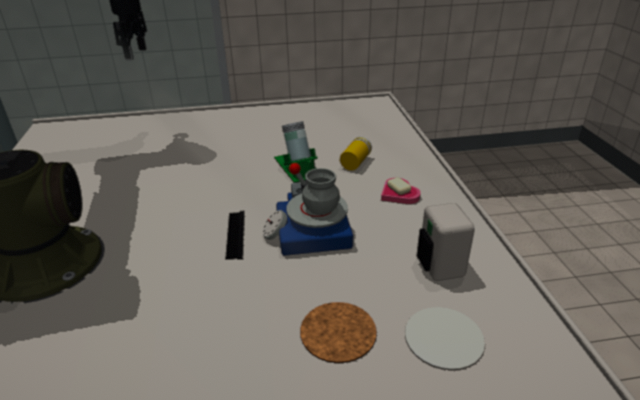

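The top view shows the scale at about (312,220) with the steel lota on it at (317,208). The hold lever's red ball is at (265,226).
- **Jar:** the two candidates are the pale jar with a grey cap in the green drainer (200,216) and the yellow one (208,159). The one in the green drainer is meant.
- **Coaster:** the two candidates are the brown speckled disc (418,224) and the white disc (433,163). The cork one is brown, so (418,224) is meant.

I'll confirm both in an enlarged crop and measure.

```bash
cat > m.py <<'E'
from h import *
T=np.load('top0.npy',allow_pickle=True).item();S=np.load('side0.npy',allow_pickle=True).item()
def comps(d,name,lo,hi,box,amin=15):
    h=cv2.cvtColor(d['img'],cv2.COLOR_RGB2HSV); m=cv2.inRange(h,lo,hi); k=np.zeros_like(m);x0,y0,x1,y1=box;k[y0:y1,x0:x1]=1;m=m*k
    n,l,st,c=cv2.connectedComponentsWithStats(m); out=[]
    for i in range(1,n):
        if st[i,4]>=amin: print(name,c[i].round(1),st[i]); out.append((st[i,4],i))
    i=max(out)[1]; return c[i],(l==i).astype(np.uint8)
if __name__=='__main__':
    a,_=comps(T,'cork',(5,60,40),(20,255,255),(380,190,460,260)); b,_=comps(S,'corkS',(5,60,40),(20,255,255),(280,290,400,370))
    print(onz(T,*a,.006),onz(S,*b,.006))
    b1,_=comps(T,'ball',(0,150,100),(8,255,255),(250,200,283,245),5); b2,_=comps(S,'ballS',(0,150,100),(8,255,255),(280,155,310,180),5)
    print('ball',tri(T,b1,S,b2))
    c,m=comps(T,'blue',(105,100,30),(125,255,255),(250,180,350,260))
    c,m=comps(T,'green',(50,80,30),(85,255,255),(165,190,240,250))
    im=np.hstack([T['img'][150:260,165:275],T['img'][150:260,260:370],T['img'][150:260,375:455]]); im=cv2.resize(im,None,fx=2.6,fy=2.6,interpolation=cv2.INTER_CUBIC)
    im2=cv2.resize(S['img'][110:260,220:370],None,fx=2,fy=2,interpolation=cv2.INTER_CUBIC)
    o=np.zeros((590,800,3),np.uint8);o[:286,:im.shape[1]]=im[:286,:800];o[288:588,:300]=im2; im3=cv2.resize(S['img'][115:190,270:340],None,fx=4,fy=4,interpolation=cv2.INTER_CUBIC);o[288:588,310:590]=im3
    cv2.imwrite('pics/crop1.png',o[:,:,::-1])
E
python3 m.py
```

```text
cork [418.2 224.3] [ 395  200   48   49 1817]
corkS [337.9 331.9] [ 300  302   77   61 3712]
[ 0.5534399  -0.28375466  0.006     ] [ 0.55324691 -0.29155275  0.006     ]
ball [264.1 226. ] [261 222   7   9  46]
ballS [293.8 165.8] [290 163   8   6  36]
ball [0.53212731 0.11758589 0.10056751]
blue [285.1 224.5] [259 192  49  57 802]
blue [333.3 228.1] [315 194  27  57 523]
green [209.7 221.1] [176 199  58  42 823]
```

View pics/crop1.png

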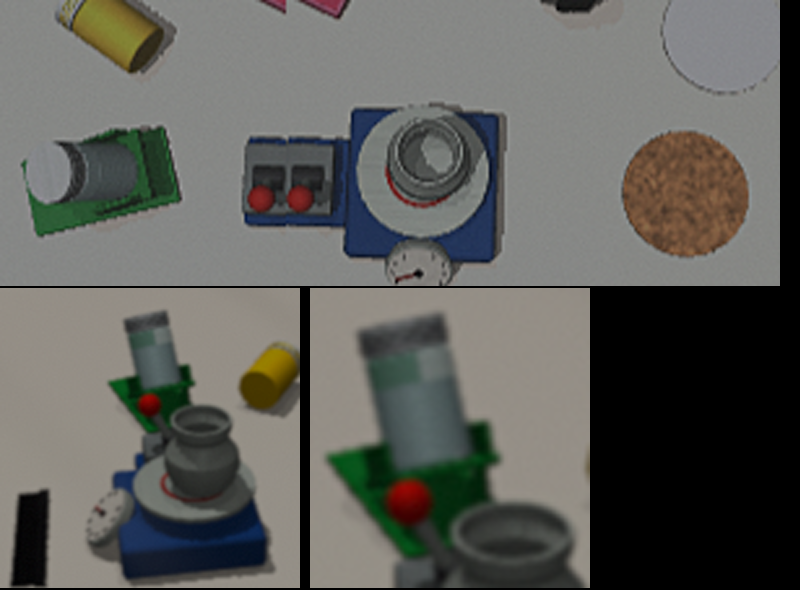

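The crop confirms both choices: the cork disc, and the glass jar with grey cap leaning in the green drainer. The second red ball is only where the crops overlap. Next I'll refine the poses.

Run:
```python
from h import *
from m import T,S,comps
np.set_printoptions(precision=4,suppress=True)
print('pan T',onz(T,312.7,215.4,.064)); 
print('rim T',onz(T,316.2,207.7,.144))
# side: rim ellipse centre approx, pan
u=lambda x,y:(220+x/2,110+(y-288)/2)
print('rim tri',tri(T,(316.2,207.7),S,u(201,421)))
print('pan S',onz(S,*u(196,484),.064))
v=lambda x,y:(270+(x-310)/4,115+(y-288)/4)
print('cap T',onz(T,183.8,215.8,.1194),'tri',tri(T,(183.8,215.8),S,v(401,328)))
# pan as low-sat bright disc on blue, both views
for d,n,box in((T,'green',(165,190,240,250)),(S,'greenS',(265,140,325,185))):
    c,m=comps(d,n,(40,80,20),(85,255,255),box,40)
    r=cv2.minAreaRect(cv2.findNonZero(m)); b=cv2.boxPoints(r); print(r)
    if n=='green':
        for z in(0,.09): print(z,[onz(d,*p,z)[:2] for p in b])
h=cv2.cvtColor(T['img'],cv2.COLOR_RGB2HSV); m=cv2.inRange(h,(105,100,30),(125,255,255)); m[:, :250]=0;m[:180]=0;m[262:]=0;m[:,352:]=0
# base edges: right edge fit, back & front edge
rows=range(200,246); xr=[np.max(np.where(m[r])[0])+1 for r in rows]; p=np.polyfit(rows,xr,1); print('right edge',p)
P=[onz(T,np.polyval(p,r),r,.04) for r in(200,245)]; print(P,'yaw',np.arctan2(-(P[0]-P[1])[1]*-1,(P[0]-P[1])[0]))
for nm,cols,f in(('front',[*range(287,297),*range(330,340)],np.max),('back',[*range(287,297),*range(328,340)],np.min)):
    y=[f(np.where(m[:,c])[0]) for c in cols]; q=np.polyfit(cols,y,1); P=[onz(T,c,np.polyval(q,c)+(nm=='front'),.04) for c in(285,340)]; print(nm,P,y)
lrow=[np.min(np.where(m[r,270:])[0])+270 for r in (196,198,200,244,246)]; print(lrow,[onz(T,l,r,.04) for l,r in zip(lrow,(196,198,200,244,246))])
```

```text
pan T [ 0.5651 -0.0008  0.064 ]
rim T [ 0.5737 -0.0085  0.144 ]
rim tri [ 0.5734 -0.0084  0.1415]
pan S [ 0.5666 -0.0066  0.064 ]
cap T [0.5519 0.3088 0.1194] tri [0.5527 0.3111 0.1119]
green [209.7 221.1] [176 199  58  42 823]
((202.67645263671875, 217.70587158203125), (32.257240295410156, 56.75333786010742), 75.96376037597656)
0 [array([0.5839, 0.3801]), array([0.6241, 0.2339]), array([0.5395, 0.2089]), array([0.5002, 0.3537])]
0.09 [array([0.5719, 0.3499]), array([0.6089, 0.2154]), array([0.531 , 0.1924]), array([0.4949, 0.3256])]
greenS [296.9 164.2] [275 149  42  34 533]
((297.36474609375, 166.55728149414062), (29.297286987304688, 40.35939025878906), 78.36637115478516)
right edge [ -0.0287 347.0546]
[array([ 0.61 , -0.075,  0.04 ]), array([ 0.4927, -0.0725,  0.04  ])] yaw -0.02152094876197923
front [array([0.4806, 0.0687, 0.04  ]), array([ 0.4774, -0.0725,  0.04  ])] [np.int64(248), np.int64(248), np.int64(248), np.int64(248), np.int64(248), np.int64(248), np.int64(248), np.int64(248), np.int64(248), np.int64(248), np.int64(250), np.int64(250), np.int64(250), np.int64(250), np.int64(250), np.int64(250), np.int64(250), np.int64(250), np.int64(249), np.int64(249)]
back [array([0.6293, 0.0727, 0.04  ]), array([ 0.6251, -0.0714,  0.04  ])] [np.int64(192), np.int64(192), np.int64(192), np.int64(192), np.int64(192), np.int64(192), np.int64(192), np.int64(192), np.int64(192), np.int64(192), np.int64(194), np.int64(194), np.int64(194), np.int64(194), np.int64(194), np.int64(194), np.int64(194), np.int64(194), np.int64(194), np.int64(194), np.int64(194), np.int64(194)]
[np.int64(285), np.int64(285), np.int64(285), np.int64(283), np.int64(283)] [array([0.6179, 0.0724, 0.04  ]), array([0.6126, 0.0722, 0.04  ]), array([0.6073, 0.0721, 0.04  ]), array([0.4928, 0.0741, 0.04  ]), array([0.4876, 0.074 , 0.04  ])]
```

```bash
cat >> h.py <<'E'
def frame(zdir,ydir):
    z=np.array(zdir,float);z/=np.linalg.norm(z);y=np.array(ydir,float);y-=z*(y@z);y/=np.linalg.norm(y)
    return R.from_matrix(np.column_stack([np.cross(y,z),y,z]))
DOWN=frame((0,0,-1),(0,-1,0))
def go(p,Rt=DOWN):
    s=telemetry.observe();R0=R.from_quat(s['ee_rot'])
    print('t',round(s['time_s'],2),'at',s['tool_pos'].round(4),'axis',R0.as_matrix()[:,2].round(3),'F',s['ft_force'].round(1),'grip',round(s['grip_width'],3),round(s['grasp_force'],1))
    print('row',R0.inv().apply(np.array(p)-s['tool_pos']).round(4),((R0.inv()*Rt).as_rotvec()/(np.pi/2)).round(4))
E
python3 - <<'E'
from h import *
from m import T,S
go((.5735,-.0085,.23))
for az in(90,100,105):
    a=np.radians(az);ax=np.array([np.sin(.5)*np.cos(a),np.sin(.5)*np.sin(a),np.cos(.5)]);top=np.array([.552,.309,.1194])
    print(az,'T',[proj(T,top-ax*l).round(1) for l in(0,.02,.07)],'S',[proj(S,top-ax*l).round(1) for l in(0,.02,.07,.095)])
E
```

```text
t 0.1 at [0.1493 0.5808 0.2304] axis [-0.    -0.002 -1.   ] F [0.3 0.2 0.1] grip 1.0 0.0
row [0.5576 0.4651 0.0012] [ 0.001   0.     -0.1603]
90 T [array([183.7, 215.7]), array([189.8, 216.7]), array([204.1, 218.9])] S [array([292.4, 122.7]), array([293.2, 130.5]), array([295. , 149.9]), array([295.9, 159.5])]
100 T [array([183.7, 215.7]), array([189.8, 216. ]), array([204. , 216.6])] S [array([292.4, 122.7]), array([293.8, 130.4]), array([297.2, 149.6]), array([298.9, 159.1])]
105 T [array([183.7, 215.7]), array([189.7, 215.7]), array([203.9, 215.5])] S [array([292.4, 122.7]), array([294.1, 130.4]), array([298.3, 149.4]), array([300.4, 158.8])]
```

```bash
python3 -m pendant '[[0.558,0.465,0.001,0,0,-0.16,1],[0.558,0.465,0.001,0,0,-0.16,1],[0.558,0.465,0.001,0,0,-0.16,1],[0.558,0.465,0.001,0,0,-0.16,1],[0.558,0.465,0.001,0,0,-0.16,1],[0.558,0.465,0.001,0,0,-0.16,1],[0.558,0.465,0.001,0,0,-0.16,1],[0.558,0.465,0.001,0,0,-0.16,1],[0.558,0.465,0.001,0,0,-0.16,1],[0.558,0.465,0.001,0,0,-0.16,1],[0.558,0.465,0.001,0,0,-0.16,1],[0.558,0.465,0.001,0,0,-0.16,1],[0.558,0.465,0.001,0,0,-0.16,1],[0.558,0.465,0.001,0,0,-0.16,1],[0.558,0.465,0.001,0,0,-0.16,1],[0.558,0.465,0.001,0,0,-0.16,1],[0.558,0.465,0.001,0,0,-0.16,1],[0.558,0.465,0.001,0,0,-0.16,1],[0.558,0.465,0.001,0,0,-0.16,1],[0.558,0.465,0.001,0,0,-0.16,1]]' 25
python3 -c "
from h import *
go((.5735,-.0085,.114))"
```

```text
time_s: 1.77
tool_pos: [0.574, -0.0093, 0.2291]
ee_rot: [1.0, -0.001, -0.001, 0.0]
ft_force: [-0.8, 0.8, 0.2]
grip_width: 0.999
grasp_force: 0.0
t 1.77 at [ 0.574  -0.0093  0.2291] axis [-0.002 -0.    -1.   ] F [-0.8  0.8  0.2] grip 0.999 0.0
row [-0.0003 -0.0009  0.1151] [ 0.0003  0.0014 -0.0018]
```

```bash
python3 -m pendant '[[0,0,0.03,0,0,0,1],[0,0,0.06,0,0,0,1],[0,0,0.08,0,0,0,1],[0,0,0.10,0,0,0,1],[0,0,0.115,0,0,0,1],[0,0,0.115,0,0,0,1],[0,0,0.115,0,0,0,1]]' 25
python3 -m pendant '[[0,0,0,0,0,0,0.5],[0,0,0,0,0,0,0.5],[0,0,0,0,0,0,0.5],[0,0,0,0,0,0,0.5],[0,0,0,0,0,0,0.5],[0,0,0,0,0,0,0.5],[0,0,0,0,0,0,0.5],[0,0,0,0,0,0,0.5],[0,0,0,0,0,0,0.5],[0,0,0,0,0,0,0.5]]' 25
```

```text
time_s: 2.35
tool_pos: [0.5734, -0.0076, 0.1152]
ee_rot: [1.0, 0.0, -0.0, 0.0]
ft_force: [0.7, 1.1, 0.9]
grip_width: 0.998
grasp_force: 0.0
time_s: 3.18
tool_pos: [0.574, -0.0083, 0.1152]
ee_rot: [1.0, -0.0, -0.0, 0.0]
ft_force: [0.8, 0.7, 1.4]
grip_width: 0.714
grasp_force: 26.9
```

```bash
python3 -m pendant '[[0,0,-0.01,0,0,0,0.5],[0,0,-0.02,0,0,0,0.5],[0,0,-0.035,0,0,0,0.5],[0,0,-0.05,0,0,0,0.5],[0,0,-0.07,0,0,0,0.5],[0,0,-0.07,0,0,0,0.5],[0,0,-0.07,0,0,0,0.5]]' 25
python3 - <<'E'
from h import *
go((.5535,-.286,.185)); go((.5535,-.286,.058)); S=shot('side'); save(S,'lift')
E
```

```text
time_s: 3.77
tool_pos: [0.5746, -0.0084, 0.1871]
ee_rot: [1.0, -0.0, 0.001, -0.0]
ft_force: [-0.1, 0.5, -2.3]
grip_width: 0.718
grasp_force: 27.8
t 3.77 at [ 0.5746 -0.0084  0.1871] axis [ 0.003  0.    -1.   ] F [-0.1  0.5 -2.3] grip 0.718 27.8
row [-0.0209  0.2776  0.002 ] [-0.0003 -0.0017 -0.0005]
t 3.77 at [ 0.5746 -0.0084  0.1871] axis [ 0.003  0.    -1.   ] F [-0.1  0.5 -2.3] grip 0.718 27.8
row [-0.0212  0.2777  0.129 ] [-0.0003 -0.0017 -0.0005]
```

View pics/lift.png

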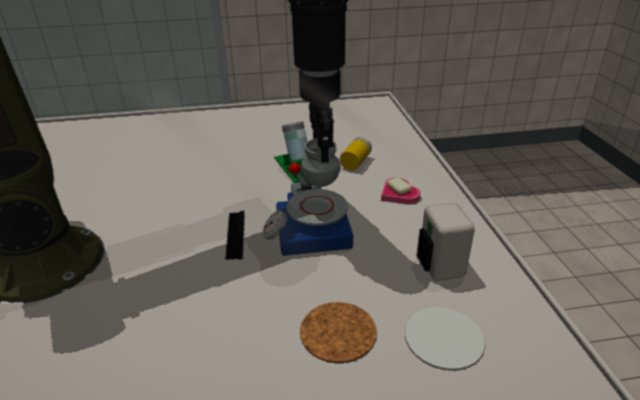

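The lota hangs upright from the gripper at (320,165), and the pan below is clear with its red ring visible at (317,205). Next I carry it to the coaster.

```bash
python3 -m pendant '[[-0.002,0.015,0,0,0,0,0.5],[-0.004,0.04,0,0,0,0,0.5],[-0.006,0.07,0,0,0,0,0.5],[-0.008,0.10,0,0,0,0,0.5],[-0.01,0.13,0,0,0,0,0.5],[-0.012,0.16,0,0,0,0,0.5],[-0.015,0.19,0,0,0,0,0.5],[-0.018,0.22,0,0,0,0,0.5],[-0.02,0.25,0.01,0,0,0,0.5],[-0.021,0.27,0.025,0,0,0,0.5],[-0.021,0.278,0.045,0,0,0,0.5],[-0.021,0.278,0.065,0,0,0,0.5],[-0.021,0.278,0.085,0,0,0,0.5],[-0.021,0.278,0.10,0,0,0,0.5],[-0.021,0.278,0.112,0,0,0,0.5],[-0.021,0.278,0.119,0,0,0,0.5],[-0.021,0.278,0.119,0,0,0,0.5],[-0.021,0.278,0.119,0,0,0,0.5]]' 25
python3 -c "
from h import *
go((.5535,-.286,.058))"
```

```text
time_s: 5.32
tool_pos: [0.5529, -0.2863, 0.0665]
ee_rot: [1.0, -0.0, -0.0, 0.0]
ft_force: [-0.3, 1.0, -2.3]
grip_width: 0.714
grasp_force: 27.9
t 5.32 at [ 0.5529 -0.2863  0.0665] axis [-0. -0. -1.] F [-0.3  1.  -2.3] grip 0.714 27.9
row [ 0.0006 -0.0003  0.0085] [ 0.0003  0.0002 -0.0002]
```

```bash
python3 -m pendant '[[0,0,0.003,0,0,0,0.5],[0,0,0.006,0,0,0,0.5],[0,0,0.008,0,0,0,0.5],[0,0,0.008,0,0,0,0.5],[0,0,0.008,0,0,0,0.5]]' 25
python3 -m pendant '[[0,0,0.001,0,0,0,0.5],[0,0,0.001,0,0,0,0.5],[0,0,0.001,0,0,0,0.5]]' 25
```

```text
time_s: 5.73
tool_pos: [0.5537, -0.2864, 0.0599]
ee_rot: [1.0, -0.0, 0.001, 0.0]
ft_force: [-0.3, 2.3, 4.3]
grip_width: 0.712
grasp_force: 28.4
time_s: 5.98
tool_pos: [0.5542, -0.2865, 0.0599]
ee_rot: [1.0, 0.0, 0.002, 0.001]
ft_force: [-0.3, 3.0, 8.4]
grip_width: 0.718
grasp_force: 28.6
```

Contact confirmed: the force went from -2.3 to +8.4 N. Release and back off upward.

```bash
python3 -m pendant '[[0,0,0,0,0,0,0.8],[0,0,0,0,0,0,1],[0,0,0,0,0,0,1],[0,0,0,0,0,0,1],[0,0,0,0,0,0,1],[0,0,0,0,0,0,1],[0,0,-0.02,0,0,0,1],[0,0,-0.05,0,0,0,1],[0,0,-0.08,0,0,0,1],[0,0,-0.12,0,0,0,1],[0,0,-0.16,0,0,0,1],[0,0,-0.19,0,0,0,1],[0,0,-0.19,0,0,0,1],[0,0,-0.19,0,0,0,1]]' 25
python3 - <<'E'
from h import *
a=np.radians(105);ax=np.array([np.sin(.5)*np.cos(a),np.sin(.5)*np.sin(a),np.cos(.5)]);top=np.array([.552,.309,.1194])
print(ax); Y=(-np.sin(a),np.cos(a),0)  # perpendicular to lean, near -x
for s in(1,-1): go(top+ax*.08,frame(-ax,np.array(Y)*s))
T=shot('top');S=shot('side'); np.save('top1.npy',T,allow_pickle=True); np.save('side1.npy',S,allow_pickle=True)
from m import comps
save(T,'top1')
im=np.vstack([cv2.resize(T['img'][170:260,365:465],None,fx=3,fy=3),cv2.resize(S['img'][250:370,270:370],(300,330))]);cv2.imwrite('pics/c2.png',im[:,:,::-1])
E
```

```text
time_s: 7.15
tool_pos: [0.5536, -0.2866, 0.25]
ee_rot: [1.0, -0.0, 0.002, 0.001]
ft_force: [1.4, -1.3, -1.1]
grip_width: 1.002
grasp_force: 0.0
[-0.12408446  0.46308951  0.87758256]
t 7.15 at [ 0.5536 -0.2866  0.25  ] axis [ 0.005 -0.001 -1.   ] F [ 1.4 -1.3 -1.1] grip 1.002 0.0
row [-0.0122 -0.6327  0.0596] [-0.2092  0.2683  0.814 ]
t 7.15 at [ 0.5536 -0.2866  0.25  ] axis [ 0.005 -0.001 -1.   ] F [ 1.4 -1.3 -1.1] grip 1.002 0.0
row [-0.0122 -0.6327  0.0596] [-0.2879 -0.2245 -1.1405]
```

View pics/c2.png

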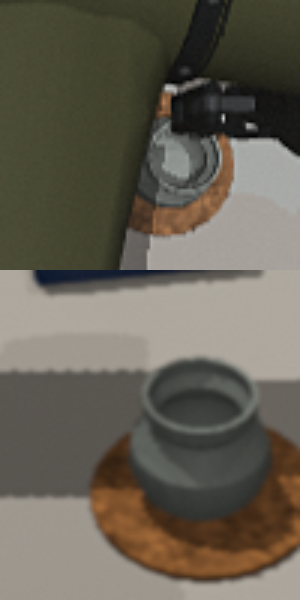

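The lota stands upright in the middle of the cork, released. In the crop it is at about (205,440) on a coaster centred near (200,495). Next I go above the jar, tilted along its axis.

```bash
python3 -m pendant '[[-0.012,-0.633,0,-0.209,0.268,0.814,1],[-0.012,-0.633,0,-0.209,0.268,0.814,1],[-0.012,-0.633,0,-0.209,0.268,0.814,1],[-0.012,-0.633,0,-0.209,0.268,0.814,1],[-0.012,-0.633,0,-0.209,0.268,0.814,1],[-0.012,-0.633,0,-0.209,0.268,0.814,1],[-0.012,-0.633,0,-0.209,0.268,0.814,1],[-0.012,-0.633,0,-0.209,0.268,0.814,1],[-0.012,-0.633,0,-0.209,0.268,0.814,1],[-0.012,-0.633,0,-0.209,0.268,0.814,1],[-0.012,-0.633,0,-0.209,0.268,0.814,1],[-0.012,-0.633,0,-0.209,0.268,0.814,1],[-0.012,-0.633,0,-0.209,0.268,0.814,1],[-0.012,-0.633,0,-0.209,0.268,0.814,1],[-0.012,-0.633,0,-0.209,0.268,0.814,1],[-0.012,-0.633,0.03,-0.209,0.268,0.814,1],[-0.012,-0.633,0.06,-0.209,0.268,0.814,1],[-0.012,-0.633,0.06,-0.209,0.268,0.814,1],[-0.012,-0.633,0.06,-0.209,0.268,0.814,1],[-0.012,-0.633,0.06,-0.209,0.268,0.814,1]]' 30
python3 - <<'E'
from h import *
a=np.radians(105);ax=np.array([np.sin(.5)*np.cos(a),np.sin(.5)*np.sin(a),np.cos(.5)]);top=np.array([.552,.309,.1194])
go(top+ax*.05,frame(-ax,(-np.sin(a),np.cos(a),0))); go(top-ax*.05,frame(-ax,(-np.sin(a),np.cos(a),0)))
s=telemetry.observe();print(s['joints'].round(2))
S=shot('side');T=shot('top')
np.save('side2.npy',S,allow_pickle=True)
im=np.hstack([cv2.resize(S['img'][40:190,230:380],None,fx=2.6,fy=2.6),cv2.resize(T['img'][150:270,150:270],(390,390))]);cv2.imwrite('pics/c3.png',im[:,:,::-1])
E
```

```text
time_s: 8.92
tool_pos: [0.5404, 0.3465, 0.1841]
ee_rot: [0.77, -0.588, 0.194, 0.154]
ft_force: [0.3, -0.5, 2.0]
grip_width: 1.003
grasp_force: 0.0
t 8.92 at [0.5404 0.3465 0.1841] axis [ 0.118 -0.466 -0.877] F [ 0.3 -0.5  2. ] grip 1.003 0.0
row [ 0.0034 -0.0016  0.0256] [ 0.0045 -0.001   0.0034]
t 8.92 at [0.5404 0.3465 0.1841] axis [ 0.118 -0.466 -0.877] F [ 0.3 -0.5  2. ] grip 1.003 0.0
row [ 0.0032 -0.0023  0.1256] [ 0.0045 -0.001   0.0034]
[ 1.06  0.34  0.15  0.34 -1.74 -0.8 ]
```

View pics/c3.png

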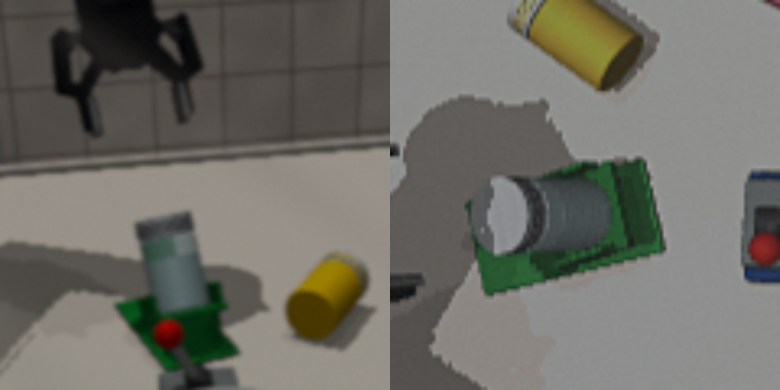

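The side view has the open fingers above the jar, tips near (265,90) and (302,87). In the top view the tips are at the left edge, near (153,198) and (157,237). I'll check them against the projected TCP.

Run:
```python
from h import *
T=np.load('top1.npy',allow_pickle=True).item();S=np.load('side2.npy',allow_pickle=True).item()
q=telemetry.observe();M=R.from_quat(q['ee_rot']).as_matrix();p=q['tool_pos']
for y in(-.0425,0,.0425):
    w=p+M@[0,y,-.013]; print(proj(T,w).round(1),proj(S,w).round(1))
```

```text
[149.6 198. ] [299.7  84.9]
[153.1 216.4] [284.4  87.5]
[156.8 235.1] [268.6  90.1]
```

```bash
python3 -m pendant '[[0.003,-0.002,0.02,0.004,0,0.003,1],[0.003,-0.002,0.04,0.004,0,0.003,1],[0.003,-0.002,0.06,0.004,0,0.003,1],[0.003,-0.002,0.075,0.004,0,0.003,1],[0.003,-0.002,0.09,0.004,0,0.003,1],[0.003,-0.002,0.105,0.004,0,0.003,1],[0.003,-0.002,0.115,0.004,0,0.003,1],[0.003,-0.002,0.124,0.004,0,0.003,1],[0.003,-0.002,0.124,0.004,0,0.003,1],[0.003,-0.002,0.124,0.004,0,0.003,1]]' 30
python3 -c "
from h import *
go((.558,.286,.0755))"
```

```text
time_s: 9.85
tool_pos: [0.559, 0.2871, 0.0805]
ee_rot: [0.768, -0.591, 0.196, 0.148]
ft_force: [0.3, -0.3, -0.6]
grip_width: 1.004
grasp_force: 0.0
t 9.85 at [0.559  0.2871 0.0805] axis [ 0.126 -0.46  -0.879] F [ 0.3 -0.3 -0.6] grip 1.004 0.0
row [-0.0016  0.0012  0.0048] [ 0.2049 -0.2714 -0.8166]
```

No contact on the way in. Close the fingers.

```bash
python3 -m pendant '[[0,0,0.002,0,0,0,0.4],[0,0,0.002,0,0,0,0.4],[0,0,0.002,0,0,0,0.4],[0,0,0.002,0,0,0,0.4],[0,0,0.002,0,0,0,0.4],[0,0,0.002,0,0,0,0.4],[0,0,0.002,0,0,0,0.4],[0,0,0.002,0,0,0,0.4],[0,0,0.002,0,0,0,0.4],[0,0,0.002,0,0,0,0.4],[0,0,0.002,0,0,0,0.4],[0,0,0.002,0,0,0,0.4]]' 40
```

```text
time_s: 10.85
tool_pos: [0.5591, 0.287, 0.0788]
ee_rot: [0.769, -0.591, 0.196, 0.148]
ft_force: [-2.6, 1.7, 6.4]
grip_width: 0.671
grasp_force: 43.4
```

```bash
python3 -m pendant '[[0,0,-0.005,0,0,0,0.4],[0,0,-0.012,0,0,0,0.4],[0,0,-0.022,0,0,0,0.4],[0,0,-0.036,0,0,0,0.4],[0,0,-0.052,0,0,0,0.4],[0,0,-0.07,0,0,0,0.4],[0,0,-0.09,0,0,0,0.4],[0,0,-0.11,0,0,0,0.4],[0,0,-0.125,0,0,0,0.4],[0,0,-0.13,0,0,0,0.4],[0,0,-0.13,0,0,0,0.4],[0,0,-0.13,0,0,0,0.4],[0,0,-0.13,0,0,0,0.4]]' 40
python3 - <<'E'
from h import *
a=np.radians(105)
go((.53,.30,.25),frame((0,0,-1),(-np.sin(a),np.cos(a),0)))
S=shot('side'); cv2.imwrite('pics/c4.png',cv2.resize(S['img'][20:200,210:390],None,fx=2.5,fy=2.5)[:,:,::-1])
E
```

```text
time_s: 11.93
tool_pos: [0.5423, 0.3459, 0.1909]
ee_rot: [0.768, -0.591, 0.196, 0.149]
ft_force: [0.3, -0.0, -2.9]
grip_width: 0.666
grasp_force: 43.4
t 11.93 at [0.5423 0.3459 0.1909] axis [ 0.125 -0.461 -0.878] F [ 0.3 -0.  -2.9] grip 0.666 43.4
row [ 0.0644  0.0236 -0.0323] [-0.0009 -0.3171 -0.001 ]
```

View pics/c4.png

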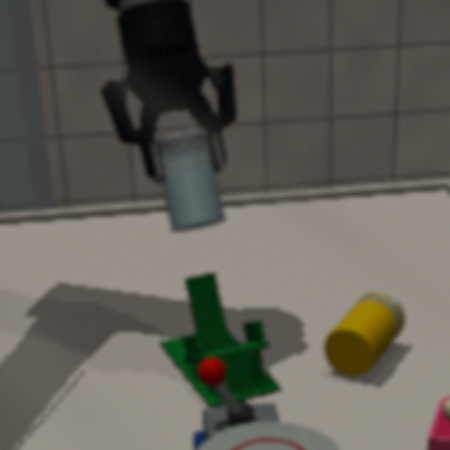

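The jar hangs along the tool axis, with its bottom at crop (197,225), clear of the empty drainer. I'll straighten it and measure the pan's red ring, which is now unobstructed.

```bash
python3 -m pendant '[[0.01,0.004,-0.01,0,-0.05,0,0.4],[0.02,0.008,-0.015,0,-0.1,0,0.4],[0.03,0.012,-0.02,0,-0.15,0,0.4],[0.04,0.016,-0.025,0,-0.2,0,0.4],[0.05,0.02,-0.03,0,-0.25,0,0.4],[0.06,0.023,-0.032,0,-0.3,0,0.4],[0.064,0.024,-0.032,0,-0.317,0,0.4],[0.064,0.024,-0.032,0,-0.317,0,0.4],[0.064,0.024,-0.032,0,-0.317,0,0.4],[0.064,0.024,-0.032,0,-0.317,0,0.4]]' 40
python3 - <<'E'
from h import *
from m import comps
np.set_printoptions(precision=4,suppress=True)
a=np.radians(105)
go((.564,-.001,.2),frame((0,0,-1),(-np.sin(a),np.cos(a),0)))
T=shot('top');S=shot('side')
for d,n,lo,box in((T,'T',(0,100,60),(285,190,342,248)),(S,'S',(0,60,60),(290,188,350,226))):
    h=cv2.cvtColor(d['img'],cv2.COLOR_RGB2HSV); m=cv2.inRange(h,lo,(10,255,255))|cv2.inRange(h,(170,lo[1],60),(180,255,255));k=np.zeros_like(m);x0,y0,x1,y1=box;k[y0:y1,x0:x1]=1;m=m*k
    P=cv2.findNonZero(m)
    if P is None: print(n,'none');continue
    W=np.array([onz(d,*q[0],.07)[:2] for q in P]); 
    A=np.c_[2*W,np.ones(len(W))]; s=np.linalg.lstsq(A,(W**2).sum(1),rcond=None)[0]; print(n,len(W),s[:2],'r',np.sqrt(s[2]+s[:2]@s[:2]),W.min(0),W.max(0))
E
```

```text
time_s: 12.82
tool_pos: [0.5294, 0.3004, 0.2491]
ee_rot: [0.793, -0.609, 0.001, 0.0]
ft_force: [0.1, 0.2, -3.8]
grip_width: 0.675
grasp_force: 43.7
t 12.82 at [0.5294 0.3004 0.2491] axis [ 0.002 -0.001 -1.   ] F [ 0.1  0.2 -3.8] grip 0.675 43.7
row [0.3001 0.0444 0.0495] [-0.0007 -0.001  -0.0005]
T 114 [0.5655 0.0008] r 0.03390598504880274 [ 0.5299 -0.0344] [0.5988 0.0364]
S 166 [ 0.5651 -0.001 ] r 0.03403066571490155 [ 0.5289 -0.0374] [0.6015 0.0359]
```

```bash
python3 -m pendant '[[0.015,0.002,0,0,0,0,0.4],[0.04,0.006,0,0,0,0,0.4],[0.07,0.01,0,0,0,0,0.4],[0.10,0.015,0,0,0,0,0.4],[0.13,0.019,0,0,0,0,0.4],[0.16,0.023,0,0,0,0,0.4],[0.19,0.028,0,0,0,0,0.4],[0.22,0.032,0,0,0,0,0.4],[0.25,0.036,0.01,0,0,0,0.4],[0.275,0.04,0.02,0,0,0,0.4],[0.292,0.042,0.035,0,0,0,0.4],[0.299,0.043,0.05,0,0,0,0.4],[0.299,0.043,0.05,0,0,0,0.4],[0.299,0.043,0.05,0,0,0,0.4],[0.299,0.043,0.05,0,0,0,0.4]]' 40
python3 - <<'E'
from h import *
go((.565,0,.2),R.from_quat(telemetry.observe()['ee_rot']))
T=shot('top');S=shot('side');np.save('top3.npy',T,allow_pickle=True);np.save('side3.npy',S,allow_pickle=True)
p=telemetry.observe()['tool_pos'];print('tcp',proj(T,p),proj(S,p),'bot',proj(S,p-[0,0,.048]),'top',proj(S,p+[0,0,.047]))
o=np.zeros((500,800,3),np.uint8); o[:,:400]=cv2.resize(S['img'][100:225,270:370],(400,500),interpolation=cv2.INTER_CUBIC); o[:400,400:]=cv2.resize(T['img'][150:250,260:360],(400,400),interpolation=cv2.INTER_CUBIC)
cv2.imwrite('pics/c5.png',o[:,:,::-1])
E
```

```text
time_s: 14.17
tool_pos: [0.5657, 0.001, 0.2012]
ee_rot: [0.793, -0.609, 0.001, -0.002]
ft_force: [0.3, -0.1, -2.1]
grip_width: 0.668
grasp_force: 43.8
t 14.17 at [0.5657 0.001  0.2012] axis [ 0.004  0.001 -1.   ] F [ 0.3 -0.1 -2.1] grip 0.668 43.8
row [0.0008 0.0009 0.0012] [0. 0. 0.]
tcp [312.08864042 207.4256436 ] [315.8296026  147.94274634] bot [316.2853094  169.16020277] top [315.35874791 126.02001233]
```

View pics/c5.png

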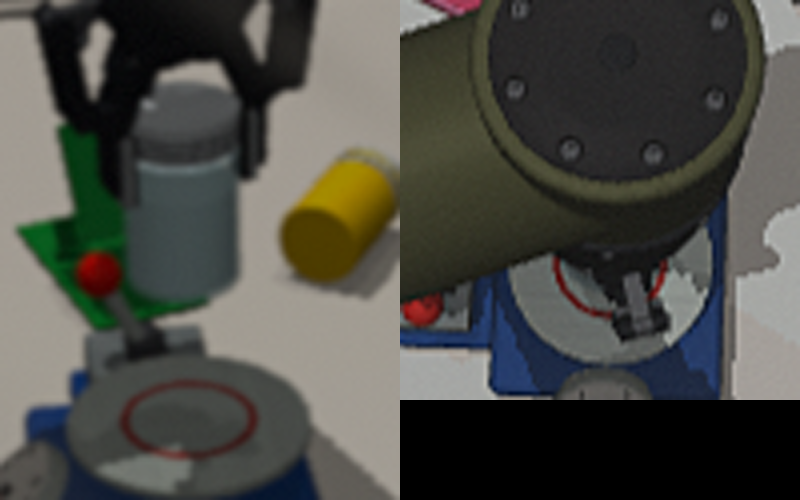

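The jar hangs upright above the ring: its bottom is near side pixel (315.5,168), where (316,169) was expected, and it is centred within about 2 mm. I'll lower it slowly.

```bash
python3 -m pendant '[[0.001,0.001,0.01,0,0,0,0.4],[0.001,0.001,0.022,0,0,0,0.4],[0.001,0.001,0.034,0,0,0,0.4],[0.001,0.001,0.046,0,0,0,0.4],[0.001,0.001,0.056,0,0,0,0.4],[0.001,0.001,0.064,0,0,0,0.4],[0.001,0.001,0.070,0,0,0,0.4],[0.001,0.001,0.074,0,0,0,0.4],[0.001,0.001,0.074,0,0,0,0.4],[0.001,0.001,0.074,0,0,0,0.4],[0.001,0.001,0.074,0,0,0,0.4]]' 40
python3 -m pendant '[[0,0,0.002,0,0,0,0.4],[0,0,0.004,0,0,0,0.4],[0,0,0.006,0,0,0,0.4],[0,0,0.008,0,0,0,0.4],[0,0,0.008,0,0,0,0.4],[0,0,0.008,0,0,0,0.4],[0,0,0.008,0,0,0,0.4]]' 40
```

```text
time_s: 15.18
tool_pos: [0.5654, -0.0005, 0.1272]
ee_rot: [0.793, -0.609, 0.001, -0.002]
ft_force: [0.4, 0.5, -2.9]
grip_width: 0.669
grasp_force: 43.9
time_s: 15.77
tool_pos: [0.5651, -0.0005, 0.1185]
ee_rot: [0.793, -0.609, 0.001, -0.002]
ft_force: [-1.1, 0.1, -2.8]
grip_width: 0.667
grasp_force: 43.9
```

```bash
python3 -m pendant '[[0,0,0.001,0,0,0,0.4],[0,0,0.002,0,0,0,0.4],[0,0,0.003,0,0,0,0.4],[0,0,0.004,0,0,0,0.4],[0,0,0.004,0,0,0,0.4],[0,0,0.004,0,0,0,0.4],[0,0,0.004,0,0,0,0.4]]' 40
python3 -m pendant '[[0,0,0.001,0,0,0,0.4],[0,0,0.002,0,0,0,0.4],[0,0,0.003,0,0,0,0.4],[0,0,0.004,0,0,0,0.4],[0,0,0.004,0,0,0,0.4],[0,0,0.004,0,0,0,0.4],[0,0,0.004,0,0,0,0.4]]' 40
```

```text
time_s: 16.35
tool_pos: [0.5651, -0.0005, 0.1146]
ee_rot: [0.793, -0.609, 0.001, -0.002]
ft_force: [0.8, 0.1, -1.5]
grip_width: 0.67
grasp_force: 43.9
time_s: 16.93
tool_pos: [0.5651, -0.0005, 0.1105]
ee_rot: [0.793, -0.609, 0.001, -0.002]
ft_force: [0.5, -1.4, -0.2]
grip_width: 0.669
grasp_force: 44.0
```

```bash
python3 -m pendant '[[0,0,0.001,0,0,0,0.4],[0,0,0.001,0,0,0,0.4],[0,0,0.001,0,0,0,0.4],[0,0,0.001,0,0,0,0.7],[0,0,0.001,0,0,0,0.75],[0,0,0.001,0,0,0,0.85],[0,0,0.001,0,0,0,1],[0,0,0.001,0,0,0,1],[0,0,0.001,0,0,0,1],[0,0,0.001,0,0,0,1],[0,0,0.001,0,0,0,1],[0,0,0.001,0,0,0,1]]' 20
python3 -m pendant '[[0,0,-0.005,0,0,0,1],[0,0,-0.015,0,0,0,1],[0,0,-0.03,0,0,0,1],[0,0,-0.05,0,0,0,1],[0,0,-0.07,0,0,0,1],[0,0,-0.095,0,0,0,1],[0,0,-0.12,0,0,0,1],[0,0,-0.12,0,0,0,1],[0,0,-0.12,0,0,0,1]]' 20
python3 - <<'E'
from h import *
S=shot('side');T=shot('top');np.save('side4.npy',S,allow_pickle=True)
go((.45,.117,.23))
cv2.imwrite('pics/c6.png',cv2.resize(S['img'][100:250,240:390],(600,600),interpolation=cv2.INTER_CUBIC)[:,:,::-1])
for z in(.061,.156):print(proj(S,(.5655,0,z)))
E
```

```text
time_s: 17.93
tool_pos: [0.5651, -0.0005, 0.1094]
ee_rot: [0.793, -0.609, 0.001, -0.002]
ft_force: [0.6, 0.1, -0.0]
grip_width: 0.998
grasp_force: 0.0
time_s: 18.68
tool_pos: [0.5654, -0.0006, 0.2325]
ee_rot: [0.793, -0.609, 0.002, -0.003]
ft_force: [0.2, 0.2, -1.0]
grip_width: 1.0
grasp_force: 0.0
t 18.78 at [ 0.5645 -0.0006  0.2293] axis [ 0.003  0.002 -1.   ] F [-0.  -0.4 -0.6] grip 1.001 0.0
row [-0.1431  0.0803 -0.0008] [-2.20e-03 -8.00e-04 -8.34e-01]
[317.02281224 207.48935372]
[316.18127699 168.51733887]
```

View pics/c6.png

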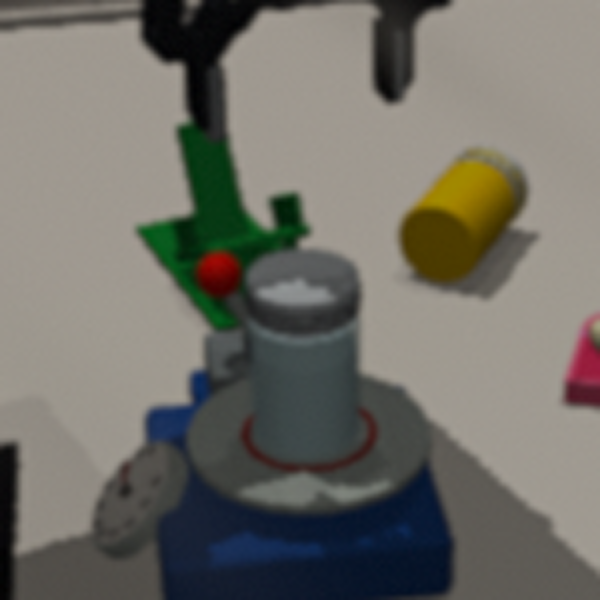

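The jar stands upright inside the red ring, with ring and jar centres within about 2 mm, at crop (308,434). Next is the lever: shut the fingers, turn square, and go behind the red ball.

```bash
python3 -m pendant '[[-0.02,0.01,-0.01,0,0,-0.07,0],[-0.05,0.03,-0.01,0,0,-0.14,0],[-0.08,0.05,-0.01,0,0,-0.21,0],[-0.11,0.06,-0.01,0,0,-0.28,0],[-0.137,0.057,-0.01,0,0,-0.35,0],[-0.137,0.057,-0.01,0,0,-0.42,0],[-0.137,0.057,0,0,0,-0.49,0],[-0.137,0.057,0,0,0,-0.56,0],[-0.137,0.057,0,0,0,-0.63,0],[-0.137,0.057,0,0,0,-0.7,0],[-0.137,0.057,0,0,0,-0.77,0],[-0.137,0.057,0,0,0,-0.834,0],[-0.137,0.057,0,0,0,-0.834,0],[-0.137,0.057,0,0,0,-0.834,0]]' 20
python3 -c "
from h import *
go((.48,.117,.088)); print(telemetry.observe()['joints'].round(2))"
```

```text
time_s: 19.95
tool_pos: [0.474, 0.1168, 0.2285]
ee_rot: [1.0, -0.001, 0.001, -0.0]
ft_force: [0.5, -0.4, -0.0]
grip_width: -0.001
grasp_force: 0.0
t 19.95 at [0.474  0.1168 0.2285] axis [ 0.002  0.001 -1.   ] F [ 0.5 -0.4 -0. ] grip -0.001 0.0
row [ 5.800e-03 -1.000e-04  1.406e-01] [-0.0005 -0.0013 -0.0019]
[ 0.66 -0.26 -0.2   0.   -1.63  0.91]
```

```bash
python3 -m pendant '[[0.004,0,0.035,0,0,0,0],[0.004,0,0.07,0,0,0,0],[0.004,0,0.10,0,0,0,0],[0.004,0,0.125,0,0,0,0],[0.004,0,0.14,0,0,0,0],[0.004,0,0.14,0,0,0,0],[0.004,0,0.14,0,0,0,0]]' 20
python3 -m pendant '[[0.01,0,0,0,0,0,0],[0.02,0,0,0,0,0,0],[0.026,0,0,0,0,0,0],[0.032,0,0,0,0,0,0],[0.038,0,0,0,0,0,0],[0.044,0,0,0,0,0,0],[0.05,0,0,0,0,0,0],[0.056,0,0,0,0,0,0],[0.062,0,0,0,0,0,0],[0.068,0,0,0,0,0,0],[0.074,0,0,0,0,0,0],[0.08,0,0,0,0,0,0],[0.08,0,0,0,0,0,0]]' 20
```

```text
time_s: 20.53
tool_pos: [0.4784, 0.1168, 0.089]
ee_rot: [1.0, -0.001, 0.001, -0.0]
ft_force: [0.7, -0.6, 0.3]
grip_width: 0.003
grasp_force: 0.0
time_s: 21.62
tool_pos: [0.5595, 0.1172, 0.0891]
ee_rot: [1.0, -0.0, 0.002, -0.001]
ft_force: [0.1, -0.1, 0.2]
grip_width: 0.001
grasp_force: 0.0
```

```bash
python3 -m pendant '[[0.002,0,0,0,0,0,0],[0.004,0,0,0,0,0,0],[0.006,0,0,0,0,0,0],[0.006,0,0,0,0,0,0],[0.006,0,0,0,0,0,0]]' 20
python3 - <<'E'
from h import *
from m import comps
S=shot('side');c,_=comps(S,'ballS',(0,150,60),(8,255,255),(270,140,345,190),4)
for h in(0,.5,.85,1):
    a=h-.5;print(h,proj(S,(.5575+.06*np.sin(a),.1155,.042+.06*np.cos(a))).round(1))
E
```

```text
time_s: 22.03
tool_pos: [0.5634, 0.1172, 0.0892]
ee_rot: [1.0, 0.0, 0.0, -0.001]
ft_force: [-6.0, -0.1, 0.9]
grip_width: 0.001
grasp_force: 3.3Traceback (most recent call last):
  File "<stdin>", line 3, in <module>
  File "m.py", line 8, in comps
    i=max(out)[1]; return c[i],(l==i).astype(np.uint8)
      ~~~^^^^^
ValueError: max() iterable argument is empty
```

```bash
python3 -m pendant '[[0.002,0,0,0,0,0,0],[0.003,0,0,0,0,0,0],[0.003,0,0,0,0,0,0],[0.003,0,0,0,0,0,0]]' 20
python3 -m pendant '[[-0.02,0,0,0,0,0,0],[-0.05,0,0,0,0,0,0],[-0.085,0,0,0,0,0,0],[-0.12,0,-0.02,0,0,0,0],[-0.14,0,-0.06,0,0,0,0],[-0.14,0.0,-0.10,0,0,0,0],[-0.14,0,-0.14,0,0,0,0],[-0.14,0,-0.14,0,0,0,0],[-0.14,0,-0.14,0,0,0,0]]' 20
python3 - <<'E'
from h import *
T=shot('top');S=shot('side');telemetry.observe()
for h in(0,.85,1):
    a=h-.5;print(h,proj(T,(.5575+.06*np.sin(a),.1155,.042+.06*np.cos(a))).round(1))
h=cv2.cvtColor(T['img'],cv2.COLOR_RGB2HSV);m=cv2.inRange(h,(0,150,60),(8,255,255));m[:,:250]=0;m[:,283:]=0;m[245:]=0
P=cv2.findNonZero(m);print(None if P is None else (len(P),P.mean(0)))
o=np.hstack([cv2.resize(T['img'][160:260,250:350],(400,400)),cv2.resize(S['img'][150:250,260:360],(400,400))]);o2=np.hstack([cv2.resize(T['img'][180:260,380:460],(190,190)),cv2.resize(S['img'][280:370,290:390],(190,190))]);o=np.vstack([o,np.pad(o2,((0,0),(0,420),(0,0)))])
cv2.imwrite('pics/c7.png',o[:,:,::-1])
E
```

```text
time_s: 22.42
tool_pos: [0.5639, 0.1171, 0.0891]
ee_rot: [1.0, 0.0, -0.003, -0.0]
ft_force: [-19.3, 0.9, 8.4]
grip_width: -0.002
grasp_force: 9.8
time_s: 23.17
tool_pos: [0.4283, 0.1177, 0.2329]
ee_rot: [1.0, 0.0, 0.005, -0.003]
ft_force: [0.2, 0.0, -1.1]
grip_width: -0.0
grasp_force: 0.0
0 [265.1 227.8]
0.85 [265.6 207.6]
1 [265.9 204.6]
(69, array([[266.23188406, 204.28985507]]))
```

View pics/c7.png

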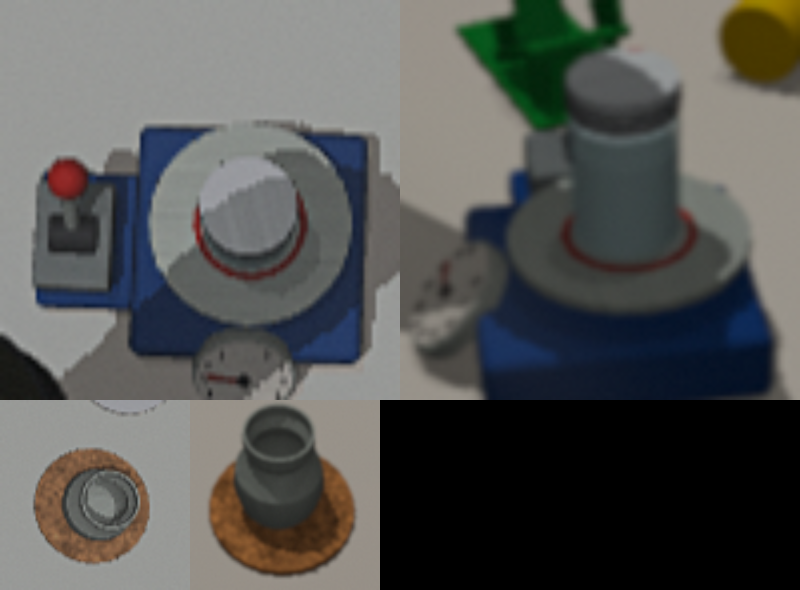

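The lever ball is at (266.2,204.3), which matches hold ≈ 1.0 (265.9,204.6). The jar is upright inside the ring, the lota is on the cork, and the arm is clear, so I'm handing in.

```bash
python3 -c "
from h import *
print(ticket.job_done())"
```

```text
the job is handed in; nothing more can be done
None
```

I handed the job in at about 23 s on the robot's clock: the lota is on the cork coaster, the jar is upright in the centre of the pan, and the hold lever is fully over; the hand-in returned no verdict.

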